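# Turn a stack-nest tote end for end and stack it on the loaded one under a wire shelf

## Robot

A 6-joint arm with a two-finger parallel gripper is mounted at the origin on the work surface. World frame = base frame: x ahead of the robot, y to its left, z up, the work surface at z = 0. Lengths are in mm, angles in rad, forces in N, time in s.
With the tool pointing down it reaches from about 300 to 775 mm from the base axis. Payload 14.6 kg.
Tool frame: the origin (TCP) lies between the finger pads; the fingertips stand 22 mm ahead of it and the grasp point (between the pads) lies 3 mm ahead of it (finger_overhang is the distance from the TCP to the fingertips, in mm); z points along the fingers, y is the direction in which the jaws open and shut (so a half turn about z gives the same grasp; the last joint's range is limited). The gripper opens to 94 mm and grips with 3 to 60 N. Pads are 16 mm wide; open, the fingers measure 119 mm over their backs; the gripper's body (75 mm by 177 mm) begins 78 mm behind the grasp point.
Start: joints at [-1.189, 0.3, 1.521, -0, 1.321, -0.067], TCP at [238.629, -495.526, 227.446] pointing down, gripper open.
Joint ranges: [-3.03, 3.03], [-0.79, 2.21], [0.23, 2.52], [-1.04, 4.18], [0, 3.07], [-2.55, 2.55]. Speed limits (rad/s): [2.22, 2.22, 2.57, 3.14, 3.14, 3.14].

## Interface

Orientations are given as [roll, pitch, yaw] about the fixed x, y, z axes, in that order (R = Rz(yaw) Ry(pitch) Rx(roll)).
In Python, from cell import * gives the robot as it stands.
- The arm moves only by the tool jog_arm, never from a script. Its argument "increments" is a list of rows, each a list of 7 numbers: the shift along the tool's x, y, z in cm, then the turn, a rotation vector about the tool's x, y, z in degrees, then the finger opening in cm, from 0 to 9.4. In form: [[x, y, z, wx, wy, wz, grip], ...]. A call has 1 to 20 rows; each row shifts and turns the commanded pose from where the row before left it, along the tool's axes as they then stand; what a row does not reach is not made up. A row lasts 1/8 s, in which the tool goes at most 62.5 mm and 10.7 degrees, less where a joint would pass 70% of its speed; a pose out of reach is approached as far as the arm can. A call is refused whole if a number of a shift passes 6.25 or a number of a turn 10.7, either way. A call with a gripper value outside its range is refused whole. The fingers move at their own pace and stop on an object; "squeeze" is the grip in N (left out, the last holds). Time passes only in rows, so rows that do not move let the fingers close. It gives the time, the measured TCP pose, the force and the opening at its end, in the units of the state.
- read_state(): the state, without advancing time (a new reading comes with each control period).
- camera(name): name is "scene" or "top"; returns a dict with "image" (400x640x3 uint8, red, green, blue), "K" (3x3 intrinsics, pixels), "rvec" (rotation vector, rad) and "tvec" (3), from world to camera coordinates, as OpenCV has them. Camera axes: x right, y down, z forward; pixel columns grow to the right and rows downward; lengths in mm; the calibration is good to about 2 mm. A picture is of the moment at which its call begins. There is no depth.
- sign_off(): hands the job in, once; it reports no verdict.
Trained networks look in a picture, given as the dict that the camera call returned (one of the last four; its "shot" number tells which), for a name from the list of things; names that differ only in an ending like _2 or _b are one class to them, and where a whole thing is asked for, a point or a joint stands for the part that bears it (a point fixed in the world has none). Each returns a list of dicts, best first, with "conf" (0 to 1); they miss things now and then, are a little off and sometimes report something else, mostly with a low value. They report only what shows in the picture. A call takes as long as a camera call. They do not tell look-alikes from the thing itself.
- recognise(picture, name): "centre" ([x, y, z] in mm, in the coordinates of the camera as it stood for that picture, good to about 4 mm: the middle of the surface that is visible of it).
- regions_of(picture, name): "mask" (400x640 bool, what is visible of it).
The state is a dict: "clock": time; "joints": joint angles; "qd": joint speeds; "effort": joint torques, N m; "eef_pos": TCP position; "eef_rot": TCP orientation; "wrist_force": force on the tool from outside, world axes, zero at the start; "moment": the same for the moment, N m; "finger_gap": finger opening in mm.
Only numpy, scipy, OpenCV 4.12 (cv2) and the standard library are available. Lean on these libraries where they do the work, as an engineer would, in place of code of your own. Each camera call takes 0.05 s, during which the arm holds its last target.

## Task

Two grey stack-nest totes stand half under the wire shelf; one holds two steel blocks, the other is empty. Take the empty one, turn it end for end against the loaded one, and stack it on top of that: lower it gently all the way in the gripper, do not drop it, so that its feet stand on the loaded tote's rim, level and fully seated, instead of it nesting down inside. Leave the loaded tote standing where it is with its blocks in it, and do not disturb the other things on the bench.

Things in the scene. Friction and masses are not known exactly. Their poses are not given: they have to be found in the camera images.
- empty_center (a point): Empty grey plastic stack-nest tote, 170 long (x) x 64 wide (y) x 60 high, about 0.24 kg; point at its centre, 30 mm up. Stepped walls: upper part (26 to 60 mm up) 170 x 64 outside, side walls 5, end walls 5.5 thick; lower part 156 x 50 outside, under a flat step at 26 mm. Grip across the 64 mm, from above; only its near end, clear of the shelf, has room for a gripper.
- empty_twofoot_end (a point): Middle of the empty tote's -x end, 85 mm from its centre, 30 mm up. This end has two feet 12 mm wide, centred 20 mm either side of the middle, under the step and flush with the end face; undersides 10 mm above the tote's bottom. Above each foot is a 15 mm wide notch in the end wall, 30 mm deep from the rim: two gaps seen from above.
- empty_onefoot_end (a point): Middle of the empty tote's +x end, 85 mm from its centre, 30 mm up. This end has one foot, 20 mm wide, in the middle (underside also 10 mm above the tote's bottom), and above it one 24 mm wide notch, 30 mm deep from the rim. Held by one end and turned half round, that end would lie under the shelf: set the tote down in the open and take it by its other end.
- loaded: Loaded tote, same shape and axes as the empty one, origin at its bottom under its centre; 0.9 kg with its blocks; starts facing roughly as the empty one. Same facing: the upper tote nests, bottoms 34 mm apart. Opposite facing: its lowest 10 mm enter the mouth (play 1.5 mm at each end, 2 mm at each side) and its feet stand on the rim, bottoms 50 mm apart.
- block1_center (a point): Steel block in the loaded tote, 60 x 30 x 24 mm, its centre.
- block2_center (a point): Second steel block in the loaded tote, same size, its centre.
- rack: Fixed wire shelf, 590 wide (y), 150 deep (+x to its back), origin on the bench under the middle of its front edge. Clear height 150, top 160; tins on it up to 80 tall, 70 or more behind the edge. Legs at the corners. The totes stand about 130 mm either side of its middle, front to back, centres about 20 mm before its edge. Bench before the totes is free.
- jar_center (a point): Bystander: lidded jar, 52 diameter, 75 high, between the totes; its centre.
- driver_grip (a point): Bystander: screwdriver lying between the totes, 150 long; its handle.
- can_center (a point): Bystander: can, 56 diameter, 85 high, left of the totes; its centre.
- bowl_center (a point): Bystander: glass bowl, 84 diameter, 40 high, right of the totes; its centre.
- hammer_grip (a point): Bystander: hammer lying at the left, 240 long; its handle.
- holeblock_center (a point): Bystander: wooden block with rows of holes, 130 x 90 x 35 high, at the right; its centre.
Not all that is in view belongs to the job. Leave any red look-alike of the part that bears block1_center alone.

How it is judged:
By the outcome, as a careful person would: the job done as asked, in the order asked, and still so for the second after the job is handed in, with the robot touching nothing.
It also fails if it takes over 72 s, if anything falls off the work surface, if the arm or the gripper's body presses on something with over 40 N, if the wrist force passes 120 N, or if a joint passes its speed limit or range.

## Working session

There is one attempt and no reset: what is moved stays moved. The work goes in short steps, Python scripts to look and compute and a tool call to move; the robot and the scene stay as the last step left them, time stands still between calls to the robot, and variables do not carry over. Pictures are saved under pics/ and viewed, and the job is handed in when it is done.

Besides the shell and the picture viewer there is one more tool, called after ">>>" in YAML: its name, and indented under it one key for each argument. jog_arm: Moves the arm, as the interface text tells. Its arguments: {"type":"object","properties":{"increments":{"type":"array"},"squeeze":{"type":"number"}},"required":["increments"]}

```bash
ls; mkdir -p pics; cat > h.py <<'E'
from cell import *
import numpy as np, cv2
def cam(n):
    c=camera(n); return c
def save(c,name,crop=None,s=1):
    im=c["image"][:,:,::-1]
    if crop: x0,y0,x1,y1=crop; im=im[y0:y1,x0:x1]
    if s!=1: im=cv2.resize(im,None,fx=s,fy=s,interpolation=cv2.INTER_CUBIC)
    cv2.imwrite("pics/"+name,im)
def w(c,p):
    R=cv2.Rodrigues(np.array(c["rvec"],float))[0]; return R.T@(np.array(p,float)-np.array(c["tvec"],float).ravel())
def proj(c,P):
    return cv2.projectPoints(np.array(P,float).reshape(-1,3),np.array(c["rvec"],float),np.array(c["tvec"],float),np.array(c["K"],float),None)[0].reshape(-1,2)
def ray(c,px,z):
    R=cv2.Rodrigues(np.array(c["rvec"],float))[0]; K=np.array(c["K"],float); t=np.array(c["tvec"],float).ravel()
    o=-R.T@t; d=R.T@np.linalg.inv(K)@np.array([px[0],px[1],1.]); return o+d*(z-o[2])/d[2]
E
python3 - <<'E'
from h import *
s=read_state(); print({k:np.round(v,3).tolist() for k,v in s.items()})
for n in("scene","top"):
    c=cam(n); save(c,n+"1.png"); print(n,ray(c,(320,200),0), w(c,[0,0,0]))
    for t in("empty_center","empty_twofoot_end","empty_onefoot_end","loaded","block1_center","block2_center","rack","jar_center"):
        for r in recognise(c,t): P=w(c,r["centre"]); print(t,round(r["conf"],2),P.round(0),proj(c,P).round(0))
E
```

```text
pics
{'clock': 0.0, 'joints': [-1.189, 0.3, 1.522, -0.0, 1.321, -0.067], 'qd': [0.002, -0.002, 0.002, -0.001, 0.0, -0.002], 'effort': [0.001, -53.181, -35.274, 0.071, 0.024, -0.0], 'eef_pos': [238.534, -495.314, 226.878], 'eef_rot': [-3.14, -0.0, 0.449], 'wrist_force': [-0.324, -0.165, 0.598], 'moment': [0.04, -0.016, 0.011], 'finger_gap': 93.905}
scene [531.12430569   4.38337241   0.        ] [1364.51492998   -3.95875304  967.90697376]
empty_center 0.77 [660. -89.  25.] [[288. 229.]]
empty_twofoot_end 0.9 [665. -89.  22.] [[288. 230.]]
empty_onefoot_end 0.73 [658. -90.  23.] [[288. 228.]]
empty_onefoot_end 0.52 [758.  44.  47.] [[336. 252.]]
loaded 0.85 [687. 177.  36.] [[381. 233.]]
loaded 0.46 [661. -87.  23.] [[289. 229.]]
block1_center 0.54 [397. 113.  22.] [[352. 165.]]
block1_center 0.45 [459. 265.  22.] [[400. 178.]]
block1_center 0.44 [656. 181.  26.] [[381. 226.]]
block2_center 0.72 [720. 169.  29.] [[380. 243.]]
block2_center 0.38 [659. -86.  22.] [[290. 229.]]
rack 0.67 [811.  29. 157.] [[331. 245.]]
rack 0.57 [657. 181.  25.] [[381. 227.]]
jar_center 0.49 [757.  46.  46.
[... 157 characters left out ...]
65.]]
empty_twofoot_end 0.65 [501. 491.  23.] [[152. 215.]]
empty_twofoot_end 0.6 [661. -91.  15.] [[351. 165.]]
empty_onefoot_end 0.94 [663. -91.  19.] [[351. 164.]]
empty_onefoot_end 0.57 [499. 489.  24.] [[152. 216.]]
loaded 0.88 [681. 177.  29.] [[261. 156.]]
block1_center 0.66 [642. 176.  32.] [[260. 169.]]
block1_center 0.56 [385. 109.  24.] [[281. 258.]]
block1_center 0.5 [555. 260.  22.] [[231. 198.]]
block1_center 0.46 [445. 265.  25.] [[228. 236.]]
block2_center 0.48 [713. 167.  31.] [[264. 146.]]
block2_center 0.45 [680. 180.  27.] [[260. 157.]]
block2_center 0.35 [643. 180.  31.] [[259. 169.]]
rack 0.77 [774.  23. 160.] [[312. 113.]]
jar_center 0.54 [727.  31.  75.] [[310. 138.]]
```

View pics/scene1.png

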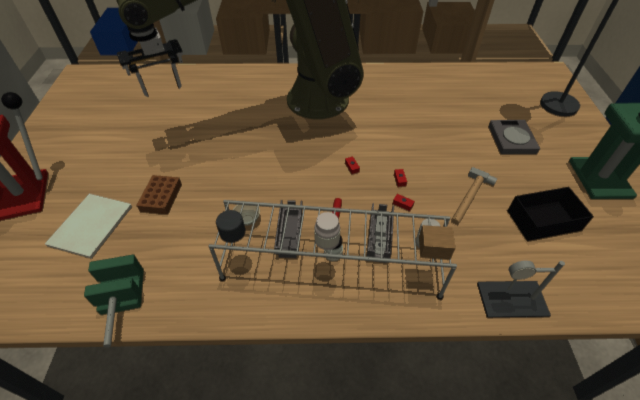

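View pics/top1.png

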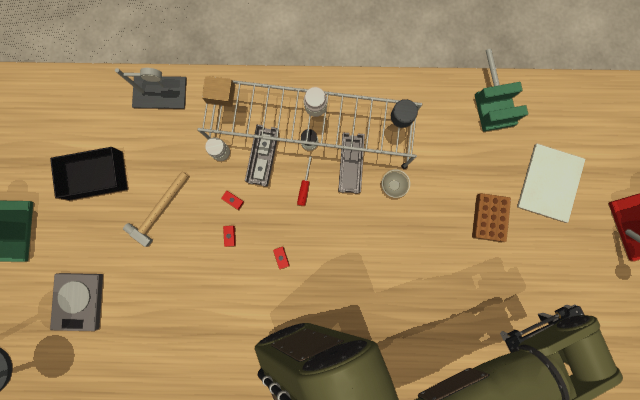

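```bash
python3 - <<'E'
from h import *
c=cam("top"); a=c["image"][120:200,230:390,::-1]; a=cv2.resize(a,(800,400),interpolation=cv2.INTER_CUBIC); cv2.imwrite("pics/topc.png",a)
c=cam("scene"); a=c["image"][190:280,260:420,::-1]; a=cv2.resize(a,(800,450),interpolation=cv2.INTER_CUBIC); cv2.imwrite("pics/scenec.png",a)
E
```

```text
(no output)
```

View pics/topc.png

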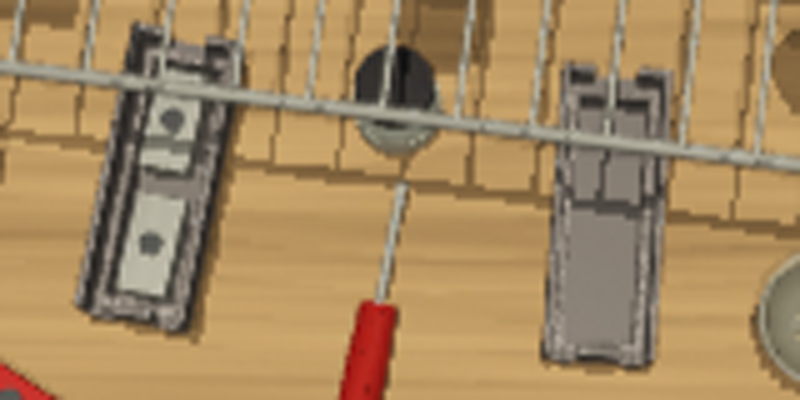

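View pics/scenec.png

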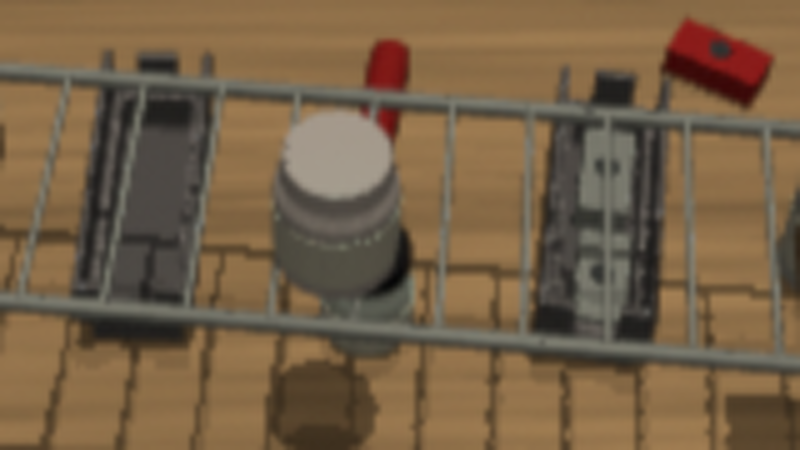

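Top view: the empty tote is at px (350,165), and the loaded one, holding two grey blocks, is at (261,156). In both, the end nearest the robot shows two gaps, so it is the two-foot end (-x). The possible mix-ups:
- **Totes:** grey totes at (350,165) and (261,156), and a black bin at (90,173). I choose (350,165) because it is inside the size given and empty.
- **Blocks:** the red blocks at (232,200), (229,236) and (281,258) are look-alikes, so I leave them alone.

Next I fit the tote poses precisely.

```bash
cat > fit.py <<'E'
from h import *
from scipy.optimize import least_squares, minimize
def soft(c):
    im=c["image"].astype(float); return (im[:,:,0]-im[:,:,2])/(im.sum(2)+15)
def boxpts(L,W,z0,z1): return [(sx*L/2,sy*W/2,z) for sx in(-1,1) for sy in(-1,1) for z in(z0,z1)]
SS=8
def cover(c,pose,win,z0=0):
    x,y,a=pose; x0,y0,x1,y1=win; m=np.zeros(((y1-y0)*SS,(x1-x0)*SS),np.uint8)
    R=np.array([[np.cos(a),-np.sin(a),0],[np.sin(a),np.cos(a),0],[0,0,1]])
    bs=[boxpts(170,64,26,60),boxpts(156,50,0,26)]
    bs+=[[(-85+i*7,yc+j*6,z) for i in(0,1) for j in(-1,1) for z in(10,26)] for yc in(-20,20)]
    for b in bs:
        P=np.array(b)@R.T+[x,y,z0]; p=proj(c,P)
        q=((p+0.5-[x0,y0])*SS*16-8).round().astype(np.int32)
        cv2.fillConvexPoly(m,cv2.convexHull(q.astype(np.int32)),1,cv2.LINE_8,4)
    return cv2.resize(m.astype(np.float32),(x1-x0,y1-y0),interpolation=cv2.INTER_AREA)
def fit(views,pose0,wins,masks=None,verbose=True,z0=0):
    ss=[soft(c) for c in views]
    def cost(p,ret=False):
        t=0;out=[]
        pp=(p[0],p[1],p[2]/100)
        for i,(c,wi) in enumerate(zip(views,wins)):
            x0,y0,x1,y1=wi; m=cover(c,pp,wi,z0); s=ss[i][y0:y1,x0:x1]
            ok=np.ones_like(s,bool) if masks is None or masks[i] is None else masks[i][y0:y1,x0:x1]
            b=np.median(s[(m<.01)&ok]); f=np.median(s[(m>.99)&ok])
            r=np.clip(s,min(b,f),max(b,f)); r=(r-b)/(f-b)-m; 
            t+=np.minimum(np.abs(r),.8)[ok].sum(); out.append(r)
        return (t,out) if ret else t
    best=None
    for d in [(0,0,0),(6,0,0),(-6,0,0),(0,6,0),(0,-6,0),(0,0,5),(0,0,-5)]:
        p0=np.array([pose0[0]+d[0],pose0[1]+d[1],pose0[2]*100+d[2]])
        r=minimize(cost,p0,method="Nelder-Mead",options=dict(initial_simplex=[p0,p0+[5,0,0],p0+[0,5,0],p0+[0,0,5]],xatol=.05,fatol=.01))
        if best is None or r.fun<best.fun: best=r
    p=best.x; return (p[0],p[1],p[2]/100),best.fun,cost(p,True)[1]
E
cat > t1.py <<'E'
from fit import *
T=cam("top");S=cam("scene")
for px in((202,131),(412,160)): print("rack edge",ray(T,px,155).round())
from itertools import product
for nm,g,wt,ws in(("empty",(675,-90,-.1),(325,125,375,205),(262,190,316,268)),("loaded",(690,175,-.2),(235,115,290,198),(352,190,408,270))):
    # top mask: only below (in front of) shelf wires
    mt=np.ones((400,640),bool); 
    yy,xx=np.mgrid[:400,:640]; mt[yy< 131+(xx-202)*29/210.+4]=False
    for k,(v,ww,mm) in {"top":([T],[wt],[mt]),"scene":([S],[ws],None and 0),"both":([T,S],[wt,ws],[mt,None])}.items():
        p,f,res=fit(v,g,ww,mm); print(nm,k,np.round(p,3),round(f,1))
    for i,(c,wi) in enumerate(((T,wt),(S,ws))):
        x0,y0,x1,y1=wi; a=c["image"][y0:y1,x0:x1,::-1]; r=np.clip(res[i]*127+128,0,255).astype(np.uint8); 
        cv2.imwrite(f"pics/{nm}{i}.png",cv2.resize(np.hstack([a,cv2.cvtColor(r,cv2.COLOR_GRAY2BGR)]),None,fx=6,fy=6,interpolation=cv2.INTER_NEAREST))
E
python3 t1.py; python3 -c "
import cv2,numpy as np
ims=[cv2.imread(f'pics/{n}{i}.png') for n in('empty','loaded') for i in(0,1)]
ims=[cv2.resize(i,(400,300)) for i in ims]
cv2.imwrite('pics/res.png',np.vstack([np.hstack(ims[:2]),np.hstack(ims[2:])]))"
```

```text
rack edge [722. 318. 155.]
rack edge [ 652. -244.  155.]
empty top [ 6.65473e+02 -8.92600e+01 -6.70000e-02] 39.5
empty scene [ 6.65298e+02 -8.56880e+01 -5.50000e-02] 415.3
empty both [ 6.65342e+02 -8.71300e+01 -3.70000e-02] 491.9
loaded top [ 6.83672e+02  1.71814e+02 -1.71000e-01] 57.6
loaded scene [ 6.84533e+02  1.73298e+02 -1.80000e-01] 487.5
loaded both [ 6.83732e+02  1.72410e+02 -1.69000e-01] 562.9
```

View pics/res.png

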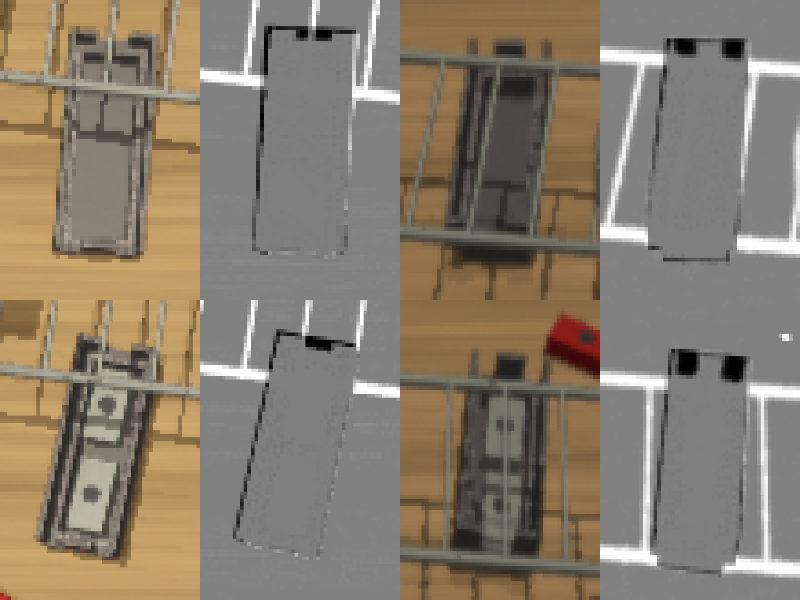

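```bash
cat >> fit.py <<'E'
def fit2(c,g,win,iters=2,z0=0,extra=None):
    p,f,res=fit([c],g,[win],[extra] if extra is not None else None,z0=z0)
    for k in range(iters):
        x0,y0,x1,y1=win; m=cover(c,p,win,z0); r=res[0]
        s=np.zeros((400,640),bool) if extra is None else ~extra
        far=cv2.erode((m<.02).astype(np.uint8),np.ones((3,3)))>0
        wires=far&(r>.2); inn=(cv2.erode((m>.98).astype(np.uint8),np.ones((3,3)))>0)&(r<-.3)
        # extend wires by dilating along
        bad=cv2.dilate((wires|inn).astype(np.uint8),np.ones((5,5)))
        s[y0:y1,x0:x1]|=bad>0
        p,f,res=fit([c],p,[win],[~s],z0=z0)
    return p,f,(~s).sum()
E
python3 - <<'E'
from fit import *
T=cam("top");S=cam("scene")
for nm,g,wt,ws in(("empty",(665,-88,-.06),(325,125,375,205),(262,190,316,268)),("loaded",(684,172,-.17),(235,115,290,198),(352,190,408,270))):
    for k,c,wi in(("top",T,wt),("scene",S,ws)):
        p,f,n=fit2(c,g,wi); print(nm,k,np.round(p,3),round(f,1))
E
```

```text
empty top [ 6.64944e+02 -8.89160e+01 -6.20000e-02] 57.1
empty scene [ 6.64442e+02 -8.43970e+01 -8.50000e-02] 54.3
loaded top [ 6.83335e+02  1.71613e+02 -1.71000e-01] 85.2
loaded scene [ 6.83322e+02  1.73228e+02 -1.90000e-01] 45.5
```

```bash
cat > plan.py <<'E'
from h import *
def plan(x,y,z,yaw=None):
    s=read_state(); p=np.array(s["eef_pos"]); r=s["eef_rot"]; yc=r[2]; 
    print("t",round(s["clock"],2),"pos",p.round(1),"rot",np.round(r,3),"F",np.round(s["wrist_force"],1),"M",np.round(s["moment"],2),"gap",round(s["finger_gap"],1))
    if yaw is None: yaw=yc
    d=(yaw-yc+np.pi)%(2*np.pi)-np.pi
    D=np.array([x,y,z])-p; a=yaw
    print("turn wz deg",round(-np.degrees(d),2),"then cm tool x,y,z:",np.round([(np.cos(a)*D[0]+np.sin(a)*D[1])/10,(np.sin(a)*D[0]-np.cos(a)*D[1])/10,-D[2]/10],2))
E
python3 -c "
from plan import *
plan(615.1,-85,150,-.065)"
```

```text
t 1.2 pos [ 238.6 -495.5  227.4] rot [-3.142 -0.     0.449] F [-0.4  0.6 -0.4] M [-0.02  0.02 -0.01] gap 93.9
turn wz deg 29.44 then cm tool x,y,z: [ 34.9  -43.41   7.74]
```

>>> jog_arm:
  increments:
    - [0,0,0,0,0,9.8,8]
    - [0,0,0,0,0,9.8,8]
    - [0,0,0,0,0,9.84,8]
    - [2.5,-3.1,0.3,0,0,0,8]
    - [2.5,-3.1,0.3,0,0,0,8]
    - [2.5,-3.1,0.3,0,0,0,8]
    - [2.5,-3.1,0.3,0,0,0,8]
    - [2.5,-3.1,0.3,0,0,0,8]
    - [2.5,-3.1,0.3,0,0,0,8]
    - [2.5,-3.1,0.3,0,0,0,8]
    - [2.5,-3.1,0.3,0,0,0,8]
    - [2.5,-3.1,0.3,0,0,0,8]
    - [2.5,-3.1,0.3,0,0,0,8]
    - [2.5,-3.1,0.3,0,0,0,8]
    - [2.5,-3.1,0.3,0,0,0,8]
    - [2.5,-3.1,0.3,0,0,0,8]
    - [2.4,-3.1,0.3,0,0,0,8]
    - [0,0,0,0,0,0,8]

```text
clock: 3.45
eef_pos: [615.9, -83.2, 184.7]
eef_rot: [-3.141, 0.001, -0.062]
wrist_force: [0.0, -1.3, -0.5]
finger_gap: 79.9
```

```bash
python3 -c "
from plan import *
plan(615.1,-85,49,-.065)
c=cam('top');save(c,'t2.png',(240,100,440,250),3)"
```

```text
t 3.45 pos [615.9 -83.2 184.7] rot [-3.141e+00  1.000e-03 -6.200e-02] F [ 0.  -1.3 -0.5] M [-0.01  0.02  0.05] gap 79.9
turn wz deg 0.15 then cm tool x,y,z: [-0.07  0.18 13.57]
```

View pics/t2.png

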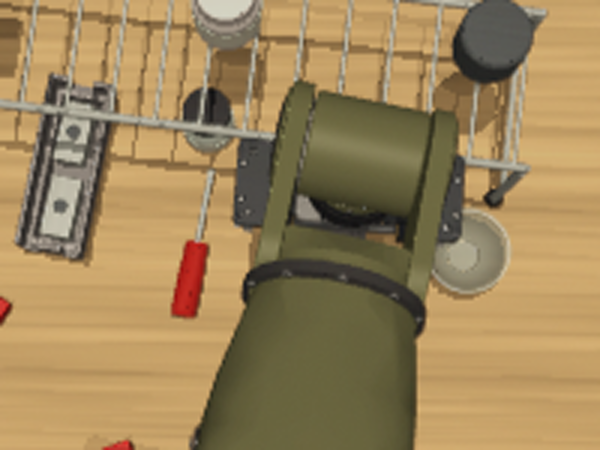

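The loaded tote shows at (65,180) in the crop, the gripper plate is over the empty one, and the bowl is clear at (468,255). I descend now.

>>> jog_arm:
  increments:
    - [-0.2,0.1,2,0,0,0.1,8]
    - [0,0,2,0,0,0,8]
    - [0,0,2,0,0,0,8]
    - [0,0,2,0,0,0,8]
    - [0,0,2,0,0,0,8]
    - [0,0,1.6,0,0,0,8]
    - [0,0,1.2,0,0,0,8]
    - [0,0,0.8,0,0,0,8]
    - [0,0,0,0,0,0,8]

```text
clock: 4.62
eef_pos: [612.9, -86.0, 49.1]
eef_rot: [-3.142, 0.001, -0.067]
wrist_force: [0.2, 0.9, 1.2]
finger_gap: 79.9
```

```bash
python3 -c "
from plan import *
plan(615.1,-85,49,-.065)
c=cam('scene');save(c,'s2.png',(230,170,400,280),4)"
```

```text
t 4.62 pos [612.9 -86.   49.1] rot [-3.142e+00  1.000e-03 -6.700e-02] F [0.2 0.9 1.2] M [ 0.05  0.03 -0.01] gap 79.9
turn wz deg -0.1 then cm tool x,y,z: [ 0.21 -0.11  0.01]
```

View pics/s2.png

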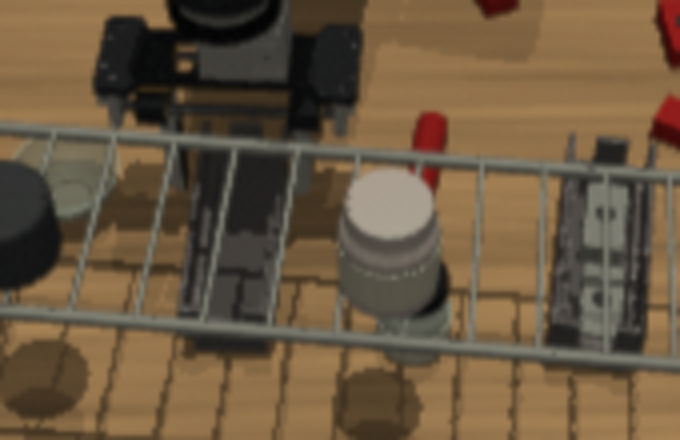

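The fingers straddle the near end of the tote at crop (240,170). I close them.

>>> jog_arm:
  increments:
    - [0,0,0,0,0,0,7]
    - [0,0,0,0,0,0,6.6]
    - [0,0,0,0,0,0,6.2]
    - [0,0,0,0,0,0,5.5]
    - [0,0,0,0,0,0,5.5]
    - [0,0,0,0,0,0,5.5]
  squeeze: 10

```text
clock: 5.42
eef_pos: [613.2, -85.9, 49.9]
eef_rot: [-3.142, -0.001, -0.067]
wrist_force: [-1.1, 2.0, 5.3]
finger_gap: 64.1
```

>>> jog_arm:
  increments:
    - [0,0,0,0,0,0,5]
    - [0,0,0,0,0,0,5]
    - [0,0,-0.2,0,0,0,5]
    - [0,0,-0.4,0,0,0,5]
    - [0,0,-0.4,0,0,0,5]
    - [0,0,0,0,0,0,5]
    - [0,0,0,0,0,0,5]
  squeeze: 45

```text
clock: 6.3
eef_pos: [613.0, -86.0, 59.3]
eef_rot: [3.142, 0.0, -0.067]
wrist_force: [-0.0, -0.4, -1.2]
finger_gap: 63.7
```

```bash
python3 -c "
from plan import *
plan(560,-130,110,3.0766)
c=cam('scene');save(c,'s3.png',(230,170,400,280),4)"
```

```text
t 6.3 pos [613.  -86.   59.3] rot [ 3.142  0.    -0.067] F [-0.  -0.4 -1.2] M [0.01 0.13 0.03] gap 63.7
turn wz deg 179.9 then cm tool x,y,z: [ 5.   -4.73 -5.07]
```

View pics/s3.png

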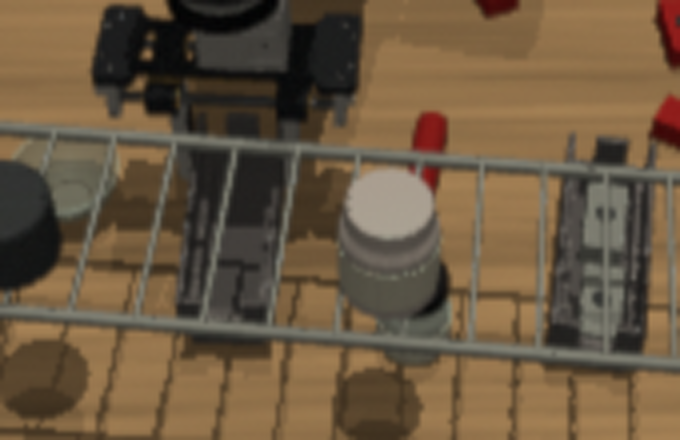

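>>> jog_arm:
  increments:
    - [-0.8,0,-0.4,0,0,0,5]
    - [-1.5,0,-0.4,0,0,0,5]
    - [-2,0,0,0,0,0,5]
    - [-2,0,0,0,0,0,5]
    - [-2,0,0,0,0,0,5]
    - [-2,0,0,0,0,0,5]
    - [-2,0,-0.5,0,0,0,5]
    - [-1.5,0.3,-1,0,0,0,5]
    - [-0.8,0.5,-1.5,0,0,0,5]
    - [0,0,-1,0,0,0,5]
    - [0,0,0,0,0,0,5]

```text
clock: 7.72
eef_pos: [467.3, -84.2, 108.2]
eef_rot: [3.141, -0.002, -0.067]
wrist_force: [0.2, -0.6, -2.5]
finger_gap: 64.1
```

>>> jog_arm:
  increments:
    - [0,0,0,0,0,-4,5]
    - [0,0,0,0,0,-8,5]
    - [0,0,0,0,0,-9,5]
    - [0,0,0,0,0,-9,5]
    - [0,0,0,0,0,-9,5]
    - [0,0,0,0,0,-9,5]
    - [0,0,0,0,0,-9,5]
    - [0,0,0,0,0,-9,5]
    - [0,0,0,0,0,-9,5]
    - [0,0,0,0,0,-9,5]
    - [0,0,0,0,0,-6,5]
    - [0,0,0,0,0,0,5]

```text
clock: 9.22
eef_pos: [466.8, -84.1, 106.9]
eef_rot: [-3.141, -0.0, 1.504]
wrist_force: [-0.2, 0.2, -1.6]
finger_gap: 63.9
```

```bash
python3 -c "
from plan import *
plan(555,-100,110,3.0766); print(read_state()['joints'])
c=cam('scene');save(c,'s4.png')"
```

```text
t 9.22 pos [466.8 -84.1 106.9] rot [-3.141 -0.     1.504] F [-0.2  0.2 -1.6] M [-0.13 -0.05 -0.05] gap 63.9
turn wz deg -90.13 then cm tool x,y,z: [-8.9  -1.02 -0.31]
[-2.55384078e-01  2.78309599e-01  1.85574772e+00 -2.98697372e-05
  1.00817511e+00 -1.88098032e-01]
```

View pics/s4.png

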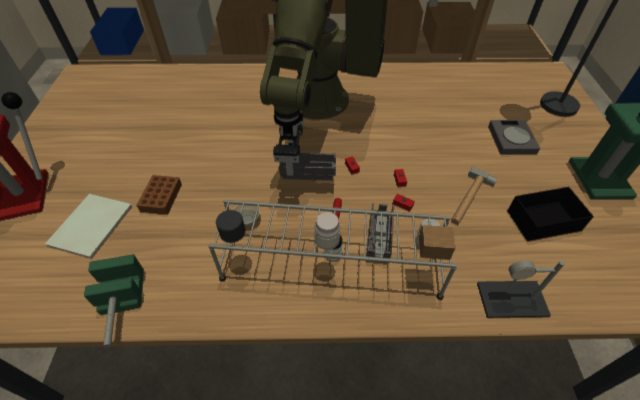

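The tote is held level and crosswise at (308,165), and everything else is undisturbed. I turn it the rest of the way and shift forward.

>>> jog_arm:
  increments:
    - [0,0,0,0,0,-4,5]
    - [0,0,0,0,0,-8,5]
    - [0,0,0,0,0,-9,5]
    - [0,0,0,0,0,-9,5]
    - [0,0,0,0,0,-9,5]
    - [0,0,0,0,0,-9,5]
    - [0,0,0,0,0,-9,5]
    - [0,0,0,0,0,-9,5]
    - [0,0,0,0,0,-9,5]
    - [0,0,0,0,0,-5,5]
    - [0,0,0,0,0,-3.7,5]
    - [0,0,0,0,0,0,5]

```text
clock: 10.78
eef_pos: [466.9, -84.2, 107.3]
eef_rot: [3.142, -0.0, 2.963]
wrist_force: [-0.2, -0.7, -1.4]
finger_gap: 63.8
```

```bash
python3 -c "
from plan import *
plan(555,-110,49.5,2.966)
"
```

```text
t 10.78 pos [466.9 -84.2 107.3] rot [ 3.142 -0.     2.963] F [-0.2 -0.7 -1.4] M [ 0.07 -0.2  -0.05] gap 63.8
turn wz deg -0.2 then cm tool x,y,z: [-9.13 -1.01  5.78]
```

>>> jog_arm:
  increments:
    - [-1,-0.2,0,0,0,0,5]
    - [-2,-0.2,0,0,0,0,5]
    - [-2,-0.2,0,0,0,0,5]
    - [-2,-0.2,0.5,0,0,0,5]
    - [-1.5,-0.2,1,0,0,0,5]
    - [-0.6,0,1.2,0,0,0,5]
    - [0,0,1.2,0,0,0,5]
    - [0,0,0.8,0,0,0,5]
    - [0,0,0.5,0,0,0,5]
    - [0,0,0.2,0,0,0,5]
    - [0,0,0.1,0,0,0,5]
    - [0,0,0,0,0,0,5]

```text
clock: 12.28
eef_pos: [554.7, -110.1, 52.7]
eef_rot: [-3.142, 0.0, 2.965]
wrist_force: [0.4, -0.5, -2.2]
finger_gap: 63.5
```

```bash
python3 -c "
from plan import *
plan(555,-110,49.5,2.966)
c=cam('scene');save(c,'s5.png',(200,90,360,220),4)
"
```

```text
t 12.28 pos [ 554.7 -110.1   52.7] rot [-3.142  0.     2.965] F [ 0.4 -0.5 -2.2] M [ 0.02 -0.21  0.  ] gap 63.5
turn wz deg -0.06 then cm tool x,y,z: [-0.02  0.02  0.32]
```

View pics/s5.png

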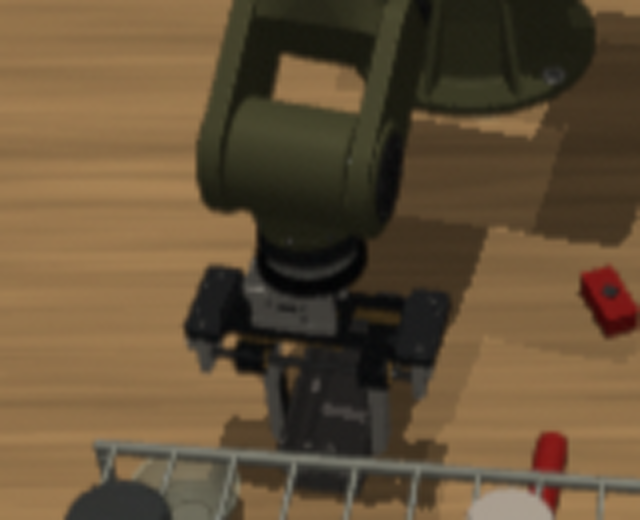

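>>> jog_arm:
  increments:
    - [0,0,0.1,0,0,0,5]
    - [0,0,0.1,0,0,0,5]
    - [0,0,0.08,0,0,0,5]
    - [0,0,0,0,0,0,5]
    - [0,0,0,0,0,0,5]

```text
clock: 12.95
eef_pos: [554.7, -110.1, 49.9]
eef_rot: [-3.142, 0.0, 2.965]
wrist_force: [-2.4, 0.3, 3.7]
finger_gap: 64.1
```

>>> jog_arm:
  increments:
    - [0,0,0,0,0,0,6.6]
    - [0,0,0,0,0,0,7.6]
    - [0,0,0,0,0,0,8.2]
    - [0,0,0,0,0,0,8.2]
    - [0,0,-1,0,0,0,8.2]
    - [0,0,-2.5,0,0,0,8.2]
    - [0,0,-3,0,0,0,8.2]
    - [0,0,-2,0,0,0,8.2]
    - [0,0,0,0,0,0,8.2]

```text
clock: 14.08
eef_pos: [555.3, -110.2, 136.5]
eef_rot: [-3.141, 0.003, 2.965]
wrist_force: [-0.2, 0.3, -0.0]
finger_gap: 82.0
```

```bash
python3 -c "
from plan import *
plan(449,-92,135,2.966)
"
```

```text
t 14.07 pos [ 555.3 -110.2  136.5] rot [-3.141e+00  3.000e-03  2.965e+00] F [-0.2  0.3 -0. ] M [ 0.05 -0.14 -0.03] gap 82.0
turn wz deg -0.06 then cm tool x,y,z: [10.79 -0.06  0.15]
```

>>> jog_arm:
  increments:
    - [2,0,0,0,0,0,8.2]
    - [4,0,0,0,0,0,8.2]
    - [2.6,0,0,0,0,0,8.2]
    - [0.8,0,0,0,0,0,8.2]
    - [0,0,0,0,0,0,8.2]

```text
clock: 14.7
eef_pos: [462.4, -93.6, 134.6]
eef_rot: [3.142, 0.0, 2.965]
wrist_force: [-0.2, 0.8, -0.3]
finger_gap: 82.2
```

```bash
python3 - <<'E'
from plan import *
from fit import *
plan(462,-93.6,49.9,2.966)
T=cam('top'); save(T,'t6.png',(260,130,460,280),4); S=cam('scene'); save(S,'s6.png',(200,90,360,220),4)
E
```

```text
t 14.7 pos [462.4 -93.6 134.6] rot [3.142 0.    2.965] F [-0.2  0.8 -0.3] M [-0.04 -0.16  0.02] gap 82.2
turn wz deg -0.07 then cm tool x,y,z: [ 0.04 -0.    8.47]
```

View pics/t6.png

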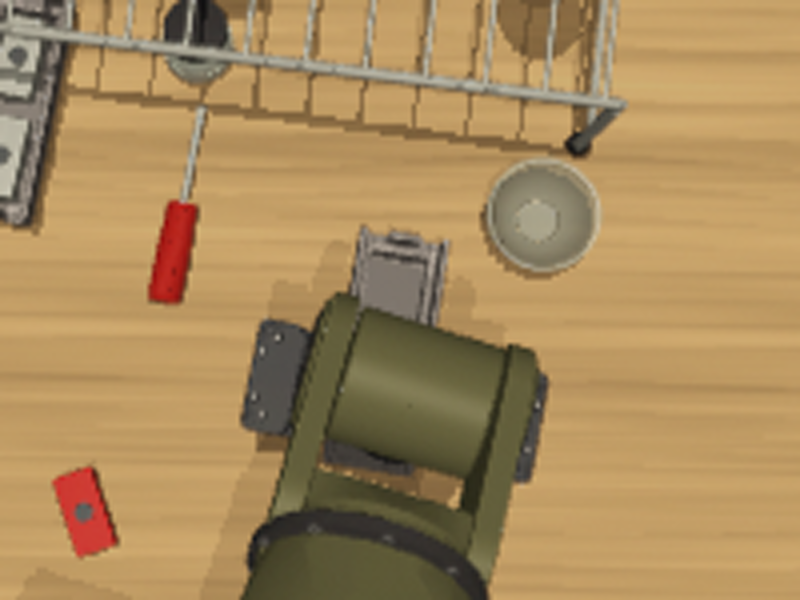

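View pics/s6.png

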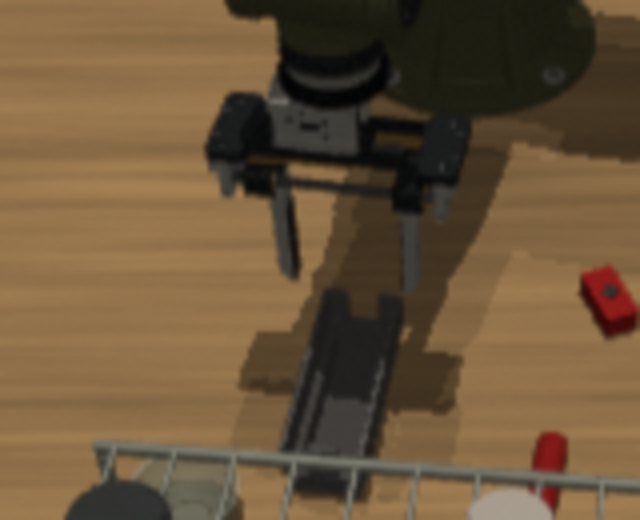

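```bash
python3 - <<'E'
from plan import *
from fit import *
S=cam('scene')
m=np.ones((400,640),bool)
p,f,n=fit2(S,(503.5,-101,2.966-np.pi),(262,150,306,222)); print("scene",np.round(p,3),f)
T=cam('top')
# top: only part beyond the arm: rows<203
m=np.ones((400,640),bool); m[202:]=False; m[:183]=False
p,f,n=fit2(T,(503.5,-101,2.966-np.pi),(335,180,380,230),extra=m); print("top",np.round(p,3),f)
E
```

```text
scene [ 5.04637e+02 -1.02213e+02 -1.37000e-01] 59.13880637916134
top [ 5.02084e+02 -1.04695e+02 -1.47000e-01] 25.37060576860972
```

>>> jog_arm:
  increments:
    - [0,0,2,0,0,0,8.2]
    - [0,0,2,0,0,0,8.2]
    - [0,0,2,0,0,0,8.2]
    - [0,0,1.3,0,0,0,8.2]
    - [0,0,0.8,0,0,0,8.2]
    - [0,0,0.3,0,0,0,8.2]
    - [0,0,0,0,0,0,8.2]

```text
clock: 15.78
eef_pos: [462.3, -93.6, 50.9]
eef_rot: [-3.142, 0.0, 2.965]
wrist_force: [-0.1, 0.0, -0.4]
finger_gap: 82.4
```

>>> jog_arm:
  increments:
    - [0,0,0.1,0,0,0,7.2]
    - [0,0,0,0,0,0,6.6]
    - [0,0,0,0,0,0,6.2]
    - [0,0,0,0,0,0,5.5]
    - [0,0,0,0,0,0,5.5]
    - [0,0,0,0,0,0,5.5]
  squeeze: 10

```text
clock: 16.52
eef_pos: [462.2, -93.6, 49.8]
eef_rot: [-3.141, 0.0, 2.965]
wrist_force: [-2.0, -1.1, 6.0]
finger_gap: 63.9
```

>>> jog_arm:
  increments:
    - [0,0,0,0,0,0,5]
    - [0,0,0,0,0,0,5]
    - [0,0,0,0,0,0,5]
  squeeze: 50

```text
clock: 16.9
eef_pos: [462.2, -93.6, 49.9]
eef_rot: [-3.141, 0.0, 2.965]
wrist_force: [-1.3, -0.3, 6.1]
finger_gap: 64.1
```

```bash
python3 - <<'E'
from plan import *
from fit import *
plan(462,-93.6,49.9,2.966)
S=cam('scene');save(S,'s7.png',(200,90,360,220),4)
m=np.ones((400,640),bool); m[:190]=False
p,f,n=fit2(S,(503.5,-101,2.966-np.pi),(262,150,306,222),extra=m); print("scene",np.round(p,3),f)
T=cam('top'); save(T,'t7.png',(300,160,420,250),6)
m=np.ones((400,640),bool); m[202:]=False; m[:183]=False
p,f,n=fit2(T,(503.5,-101,2.966-np.pi),(335,180,380,230),extra=m); print("top",np.round(p,3),f)
E
```

```text
t 16.9 pos [462.2 -93.6  49.9] rot [-3.141  0.     2.965] F [-1.3 -0.3  6.1] M [-0.18  0.27  0.13] gap 64.1
turn wz deg -0.06 then cm tool x,y,z: [ 0.02 -0.   -0.  ]
scene [ 5.04632e+02 -1.02224e+02 -1.34000e-01] 18.472143696447922
top [ 5.02238e+02 -1.04977e+02 -1.33000e-01] 25.920914159230808
```

View pics/s7.png

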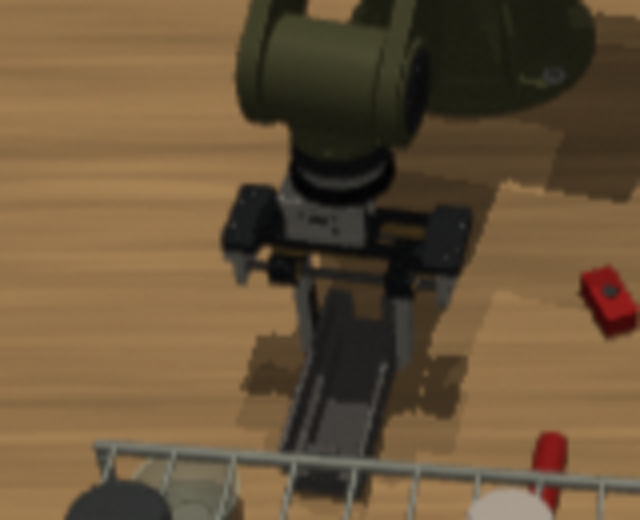

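View pics/t7.png

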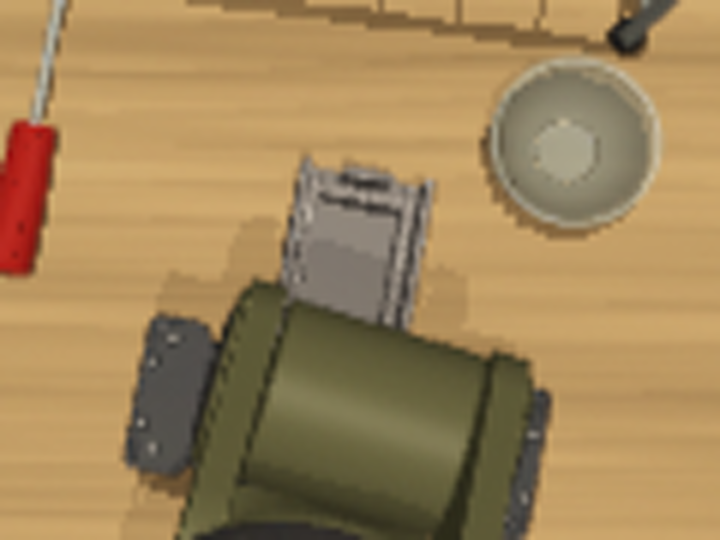

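```bash
cat > ov.py <<'E'
from plan import *
def outline(pose,z0=0):
    x,y,a=pose; R=np.array([[np.cos(a),-np.sin(a),0],[np.sin(a),np.cos(a),0],[0,0,1]])
    o=lambda L,W,z:[np.array([sx*L/2,sy*W/2,z])@R.T+[x,y,z0] for sx,sy in((-1,-1),(1,-1),(1,1),(-1,1))]
    return [o(170,64,60),o(159,54,60),o(170,64,26)]
def overlay(c,poses,name,win,s):
    x0,y0,x1,y1=win; im=cv2.resize(c["image"][y0:y1,x0:x1,::-1],None,fx=s,fy=s,interpolation=cv2.INTER_NEAREST)
    for (pose,z0,col) in poses:
        for q in outline(pose,z0):
            p=((proj(c,q)+0.5-[x0,y0])*s).round().astype(np.int32); cv2.polylines(im,[p],True,col,1,cv2.LINE_AA)
    cv2.imwrite("pics/"+name,im)
E
python3 - <<'E'
from ov import *
y=2.965-np.pi
P=(462.2+41.5*np.cos(y),-93.6+41.5*np.sin(y),y)
print(P)
T=cam('top');S=cam('scene')
overlay(T,[(P,0,(0,255,0)),((502.2,-105,-.133),0,(0,0,255))],'ovt.png',(325,175,385,235),10)
overlay(S,[(P,0,(0,255,0)),((504.6,-102.2,-.134),0,(0,0,255))],'ovs.png',(250,145,320,220),8)
E
```

```text
(np.float64(503.0545918410658), np.float64(-100.8905641414035), -0.17659265358979326)
```

View pics/ovt.png

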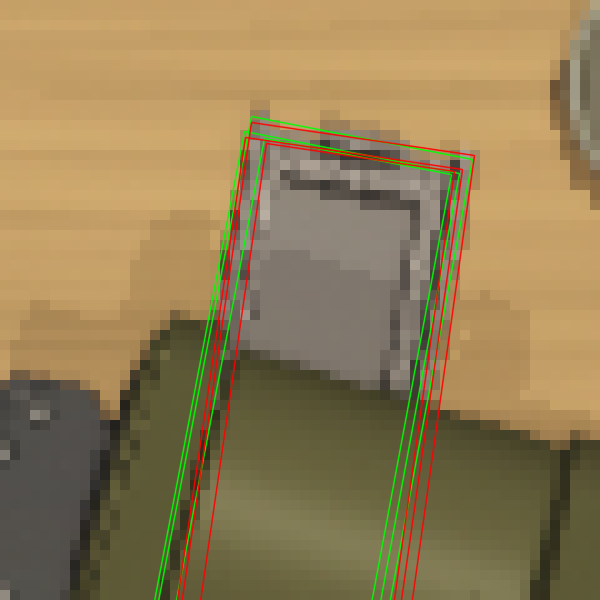

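View pics/ovs.png

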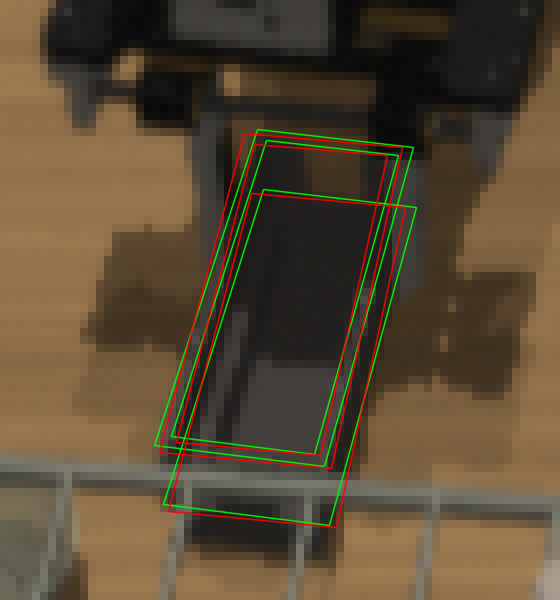

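```bash
python3 - <<'E'
from ov import *
T=cam('top');S=cam('scene')
A=[((683.3,171.6,-.171),0,(0,255,0)),((683.3,173.2,-.190),0,(0,0,255))]
overlay(T,A[:],'lvt.png',(235,115,290,200),7)
overlay(S,A,'lvs.png',(350,190,410,270),7)
E
```

```text
(no output)
```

View pics/lvt.png

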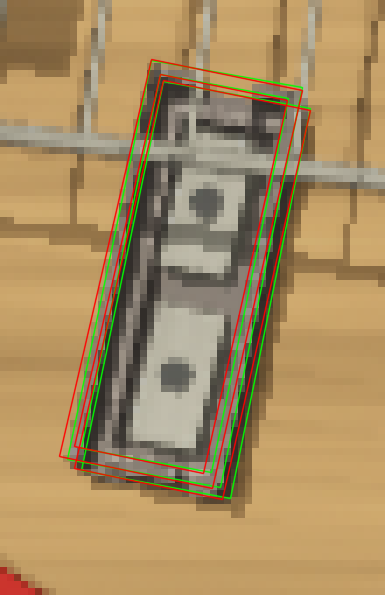

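View pics/lvs.png

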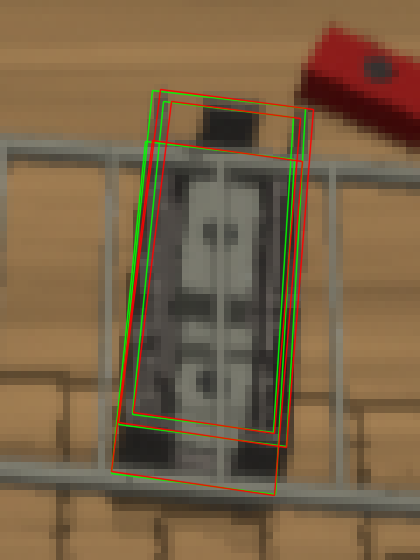

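```bash
cat > fit1.py <<'E'
from fit import *
# fit x,y with yaw fixed; grid+NM, masks iterated
def fitxy(c,g,win,yaw,z0=0,extra=None,its=2):
    s0=soft(c); x0,y0,x1,y1=win
    ok=np.ones((400,640),bool) if extra is None else extra.copy()
    p=np.array(g,float)
    def resid(p,okw):
        m=cover(c,(p[0],p[1],yaw),win,z0); s=s0[y0:y1,x0:x1]
        b=np.median(s[(m<.01)&okw]); f=np.median(s[(m>.99)&okw])
        return (np.clip(s,min(b,f),max(b,f))-b)/(f-b)-m,m
    for k in range(its+1):
        okw=ok[y0:y1,x0:x1]
        if k:
            r,m=resid(p,okw)
            far=cv2.erode((m<.02).astype(np.uint8),np.ones((3,3)))>0
            inn=cv2.erode((m>.98).astype(np.uint8),np.ones((3,3)))>0
            bad=cv2.dilate(((far&(r>.2))|(inn&(r<-.3))).astype(np.uint8),np.ones((5,5)))>0
            okw=okw&~bad
        cost=lambda q:np.minimum(np.abs(resid(q,okw)[0]),.8)[okw].sum()
        r_=min((minimize(cost,p+d,method="Nelder-Mead",options=dict(initial_simplex=[p+d,p+d+[3,0],p+d+[0,3]],xatol=.05,fatol=.01)) for d in np.array([(0,0),(4,0),(-4,0),(0,4),(0,-4)])),key=lambda r:r.fun); p=r_.x
    return p,r_.fun
E
python3 - <<'E'
from fit1 import *
T=cam('top');S=cam('scene')
mt=np.ones((400,640),bool); mt[205:]=False
yy,xx=np.mgrid[:400,:640]; mt[(yy>180)&(yy>205+(xx-345)*.2-0)]=False
ms=np.ones((400,640),bool); ms[:193]=False
for yaw in(-.14,-.16,-.177,-.19):
    print(yaw,"held top",fitxy(T,(503,-101),(338,182,378,215),yaw,extra=mt),"scene",fitxy(S,(503,-101),(262,180,306,222),yaw,extra=ms))
for yaw in(-.16,-.17,-.18,-.19):
    print(yaw,"load top",fitxy(T,(683,172),(235,115,290,198),yaw),"scene",fitxy(S,(683,172),(352,190,408,270),yaw))
E
```

```text
-0.14 held top (array([ 502.15378571, -104.45779514]), np.float64(28.372919486230767)) scene (array([ 504.63818392, -102.18566985]), np.float64(15.600556638672582))
-0.16 held top (array([ 501.62855268, -103.2936492 ]), np.float64(28.385732918745774)) scene (array([ 504.73902142, -101.61158329]), np.float64(16.044918345400767))
-0.177 held top (array([ 501.77828333, -102.35043909]), np.float64(28.212857680218605)) scene (array([ 504.63560804, -100.42730308]), np.float64(17.764141389536807))
-0.19 held top (array([ 501.58670044, -101.48815918]), np.float64(28.542142055565726)) scene (array([504.66728741, -99.93319309]), np.float64(18.053012218170977))
-0.16 load top (array([683.14257443, 171.25519633]), np.float64(84.84149960387819)) scene (array([683.04739916, 172.94854236]), np.float64(52.40798243014399))
-0.17 load top (array([683.29113941, 171.02916655]), np.float64(83.28239245892419)) scene (array([683.17099397, 173.27905688]), np.float64(46.96927240099282))
-0.18 load top (array([683.35925886, 170.93760198]), np.float64(83.69316401271911)) scene (array([683.15158758, 173.39807352]), np.float64(43.70606396122683))
-0.19 load top (array([683.05542119, 171.13256455]), np.float64(88.51558189934255)) scene (array([683.06953687, 173.29486063]), np.float64(44.889898042812064))
```

>>> jog_arm:
  increments:
    - [0,0,-0.2,0,0,0,5]
    - [0,0,-0.8,0,0,0,5]
    - [0,0,-1.5,0,0,0,5]
    - [0,0,-1.8,0,0,0,5]
    - [0,0,-1.8,0,0,0,5]
    - [0,0,-1.2,0,0,0,5]
    - [0,0,-0.5,0,0,0,5]
    - [0,0,0,0,0,0,5]

```text
clock: 18.3
eef_pos: [462.1, -93.5, 127.7]
eef_rot: [3.142, 0.0, 2.965]
wrist_force: [0.0, -0.6, -2.1]
finger_gap: 63.4
```

>>> jog_arm:
  increments:
    - [0,1,0,0,0,0,5]
    - [0,2,0,0,0,0,5]
    - [0,2.5,0,0,0,0,5]
    - [0,2.5,0,0,0,0,5]
    - [0,2.5,0,0,0,0,5]
    - [0,2.5,0,0,0,0,5]
    - [0,2.5,0,0,0,0,5]
    - [0,2.5,0,0,0,0,5]
    - [0,2.5,0,0,0,0,5]
    - [0,2.5,0,0,0,0,5]
    - [0,2.5,0,0,0,0,5]
    - [0,2.3,0,0,0,0,5]
    - [0,1.5,0,0,0,0,5]
    - [0,0.8,0,0,0,0,5]
    - [0,0,0,0,0,0,5]
    - [0,0,0,0,0,0,5]

```text
clock: 20.3
eef_pos: [515.0, 202.3, 127.6]
eef_rot: [-3.141, -0.0, 2.964]
wrist_force: [0.1, 0.0, -1.5]
finger_gap: 63.6
```

```bash
python3 - <<'E'
from ov import *
plan(642.2,180,125,2.965)
T=cam('top');S=cam('scene')
save(T,'t8.png',(200,90,360,230),5);save(S,'s8.png',(300,110,460,270),4)
E
```

```text
t 20.3 pos [515.  202.3 127.6] rot [-3.141 -0.     2.964] F [ 0.1  0.  -1.5] M [ 0.04 -0.04  0.01] gap 63.6
turn wz deg -0.04 then cm tool x,y,z: [-12.91   0.04   0.26]
```

View pics/t8.png

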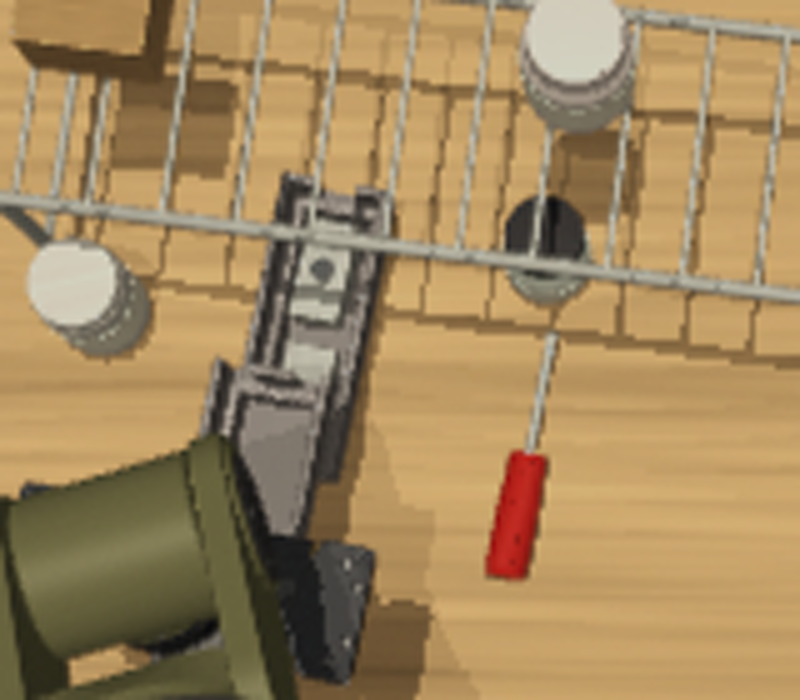

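View pics/s8.png

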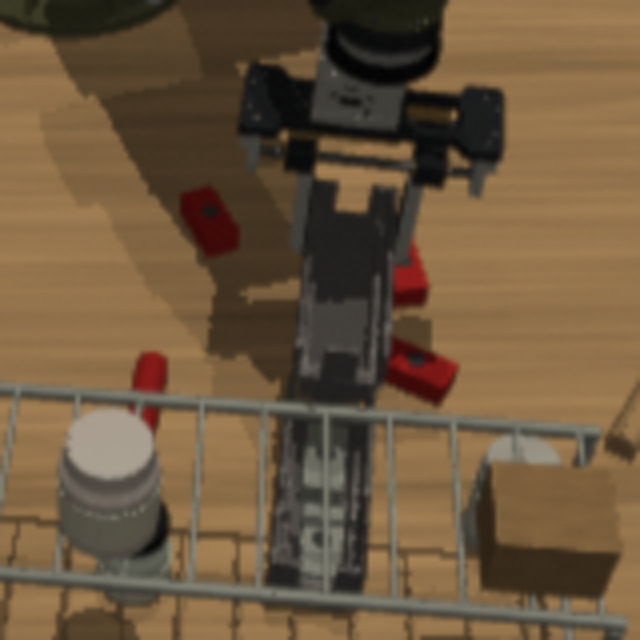

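The held tote is lined up behind and above the loaded one, and the can at (90,290) and jar at (545,245) are clear. I lower it slightly and slide forward under the shelf.

>>> jog_arm:
  increments:
    - [-0.8,0,0.2,0,0,0,5]
    - [-1.5,0,0.3,0,0,0,5]
    - [-1.8,0,0,0,0,0,5]
    - [-1.8,0,0,0,0,0,5]
    - [-1.8,0,0,0,0,0,5]
    - [-1.8,0,0,0,0,0,5]
    - [-1.6,0,0,0,0,0,5]
    - [-1.2,0,0,0,0,0,5]
    - [-0.6,0.04,0,0,0,0,5]
    - [0,0,0,0,0,0,5]
    - [0,0,0,0,0,0,5]

```text
clock: 21.78
eef_pos: [641.9, 180.5, 122.6]
eef_rot: [-3.142, -0.0, 2.965]
wrist_force: [0.1, -0.1, -1.7]
finger_gap: 63.9
```

```bash
python3 - <<'E'
from ov import *
plan(642.2,180,120,2.965)
T=cam('top');S=cam('scene')
p=np.array(read_state()['eef_pos']); y=2.965-np.pi
H=(p[0]+41.0*np.cos(y),p[1]+41.0*np.sin(y),y); z=p[2]-49.9
A=[(H,z,(0,255,0)),((683.3,172.2,-.178),0,(0,0,255))]
overlay(T,A,'t9.png',(225,105,305,205),7)
overlay(S,A,'s9.png',(345,180,415,275),7)
cv2.imwrite('pics/t9r.png',cv2.resize(T["image"][105:205,225:305,::-1],None,fx=7,fy=7,interpolation=cv2.INTER_CUBIC))
a=cv2.resize(S["image"][180:275,345:415,::-1],None,fx=7,fy=7,interpolation=cv2.INTER_CUBIC)
cv2.imwrite('pics/s9.png',np.vstack([np.zeros((0,a.shape[1]*1,3),np.uint8),a])) if 0 else None
cv2.imwrite('pics/s9r.png',a)
a=cv2.imread('pics/t9r.png');b=cv2.imread('pics/t9.png');cv2.imwrite('pics/t9c.png',cv2.resize(np.hstack([b,a]),(800,500)))
a=cv2.imread('pics/s9r.png');b=cv2.imread('pics/s9.png');cv2.imwrite('pics/s9c.png',cv2.resize(np.hstack([b,a]),(800,540)))
E
```

```text
t 21.77 pos [641.9 180.5 122.6] rot [-3.142 -0.     2.965] F [ 0.1 -0.1 -1.7] M [ 0.01 -0.05  0.05] gap 63.9
turn wz deg -0.0 then cm tool x,y,z: [-0.04 -0.04  0.26]
```

View pics/t9c.png

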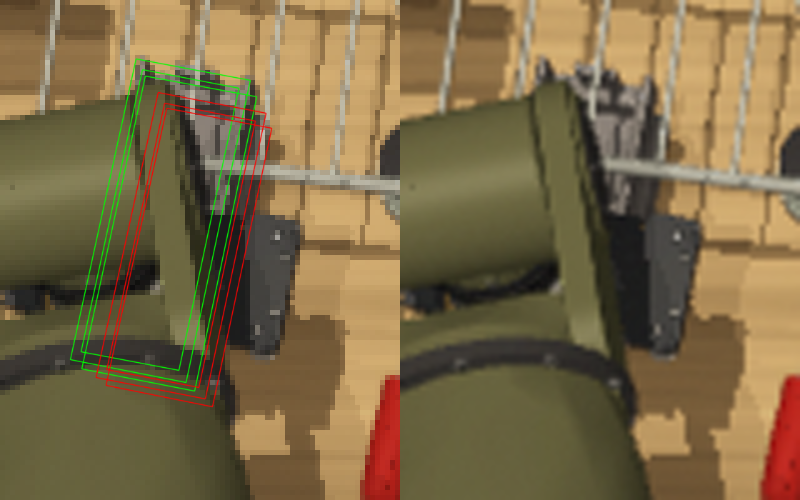

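View pics/s9c.png

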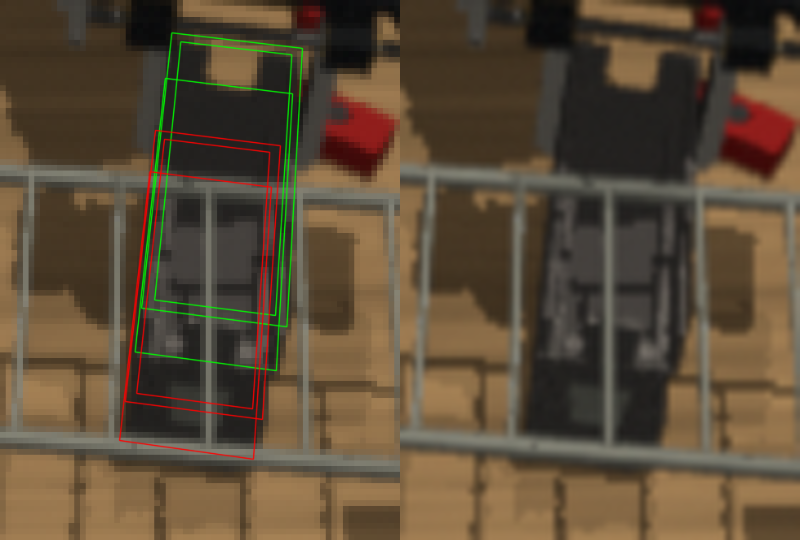

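```bash
python3 - <<'E'
from ov import *
S=cam('scene')
a=S["image"][180:270,360:410,::-1].astype(float); a=np.clip((a/160)**.6*255,0,255).astype(np.uint8)
a=cv2.resize(a,None,fx=8,fy=8,interpolation=cv2.INTER_CUBIC)
cv2.imwrite('pics/z9.png',np.hstack([a])[:720][:,:400] if 0 else cv2.resize(a,(333,600)))
p=np.array(read_state()['eef_pos']); y=2.965-np.pi
H=(p[0]+41.0*np.cos(y),p[1]+41.0*np.sin(y),y); z=p[2]-49.9
# add detail overlay: wall mid & feet of far end (two-foot), held
b=a.copy(); 
def L(pts,col):
    R=np.array([[np.cos(y+np.pi),-np.sin(y+np.pi),0],[np.sin(y+np.pi),np.cos(y+np.pi),0],[0,0,1]])
    P=np.array(pts)@R.T+[H[0],H[1],z]; q=((proj(S,P)+.5-[360,180])*8).round().astype(np.int32); cv2.polylines(b,[q],False,col,1,cv2.LINE_AA)
x=-85
L([(x,-32,26),(x,-32,60),(x,-27.5,60),(x,-27.5,30),(x,-12.5,30),(x,-12.5,60),(x,12.5,60),(x,12.5,30),(x,27.5,30),(x,27.5,60),(x,32,60),(x,32,26),(x,-32,26)],(0,255,0))
for c in(-20,20): L([(x,c-6,26),(x,c-6,10),(x,c+6,10),(x,c+6,26)],(255,255,0))
x=85
L([(x,-32,60),(x,-12,60),(x,-12,30),(x,12,30),(x,12,60),(x,32,60)],(0,0,255))
L([(-85,32,60),(85,32,60)],(0,255,255));L([(-85,-32,60),(85,-32,60)],(0,255,255))
L([(-85,32,26),(85,32,26)],(0,160,255));L([(-85,-32,26),(85,-32,26)],(0,160,255))
cv2.imwrite('pics/z9.png',cv2.resize(np.hstack([a,b]),(666,600)))
E
```

```text
(no output)
```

View pics/z9.png

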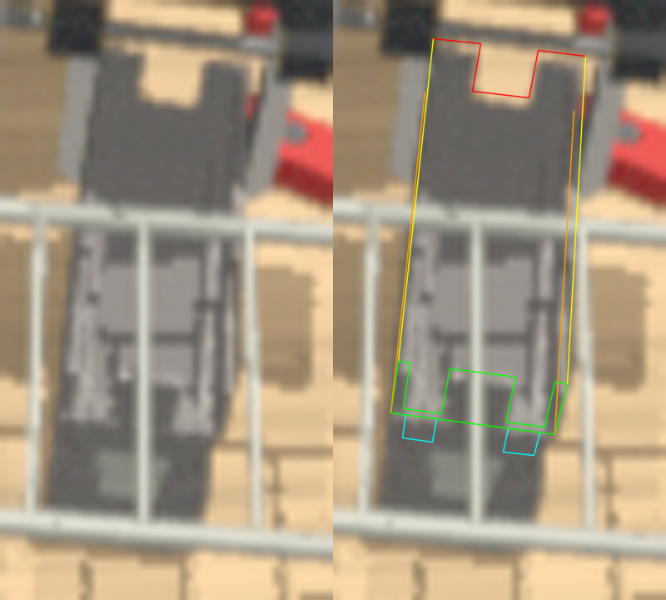

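>>> jog_arm:
  increments:
    - [-0.02,-0.07,0.4,0,0,0,5]
    - [0,0,0.4,0,0,0,5]
    - [0,0,0.2,0,0,0,5]
    - [0,0,0.1,0,0,0,5]
    - [0,0,0.1,0,0,0,5]
    - [0,0,0.1,0,0,0,5]
    - [0,0,0,0,0,0,5]
    - [0,0,0,0,0,0,5]

```text
clock: 22.92
eef_pos: [642.2, 179.8, 109.8]
eef_rot: [3.141, 0.0, 2.965]
wrist_force: [-0.4, -0.4, -0.3]
finger_gap: 63.9
```

```bash
python3 - <<'E'
from plan import *
for i in range(1): plan(642,179.8,109,2.965)
E
```

```text
t 22.93 pos [642.2 179.8 109.8] rot [3.141 0.    2.965] F [-0.4 -0.4 -0.3] M [ 0.02 -0.08  0.03] gap 63.9
turn wz deg -0.01 then cm tool x,y,z: [ 0.02 -0.    0.08]
```

>>> jog_arm:
  increments:
    - [0,0,0.1,0,0,0,5]
    - [0,0,0,0,0,0,5]

```text
clock: 23.18
eef_pos: [642.3, 179.8, 109.2]
eef_rot: [3.141, 0.001, 2.965]
wrist_force: [-3.2, 0.1, 3.6]
finger_gap: 63.6
```

>>> jog_arm:
  increments:
    - [0,0,0.1,0,0,0,5]
    - [0,0,0,0,0,0,5]

```text
clock: 23.42
eef_pos: [642.4, 180.0, 108.3]
eef_rot: [3.141, 0.001, 2.965]
wrist_force: [-4.1, 0.8, 5.9]
finger_gap: 63.7
```

```bash
python3 - <<'E'
from plan import *
for i in range(1): plan(642,179.8,109,2.965)
E
```

```text
t 23.43 pos [642.4 180.  108.3] rot [3.141e+00 1.000e-03 2.965e+00] F [-4.1  0.8  5.9] M [ 0.09 -0.07  0.05] gap 63.7
turn wz deg 0.01 then cm tool x,y,z: [ 0.03 -0.03 -0.07]
```

>>> jog_arm:
  increments:
    - [0,0,-0.3,0,0,0,5]
    - [0.12,0,0,0,0,0,5]
    - [0,0,0.1,0,0,0,5]
    - [0,0,0.1,0,0,0,5]
    - [0,0,0.1,0,0,0,5]
    - [0,0,0,0,0,0,5]

```text
clock: 24.18
eef_pos: [641.2, 180.1, 108.3]
eef_rot: [3.141, 0.001, 2.965]
wrist_force: [-4.0, -0.4, 4.6]
finger_gap: 63.7
```

```bash
python3 - <<'E'
from plan import *
for i in range(1): plan(642,179.8,109,2.965)
T=cam('top'); save(T,'t10.png',(225,105,305,205),6)
E
```

```text
t 24.18 pos [641.2 180.1 108.3] rot [3.141e+00 1.000e-03 2.965e+00] F [-4.  -0.4  4.6] M [-0.1  -0.04 -0.13] gap 63.7
turn wz deg -0.01 then cm tool x,y,z: [-0.08 -0.01 -0.07]
```

View pics/t10.png

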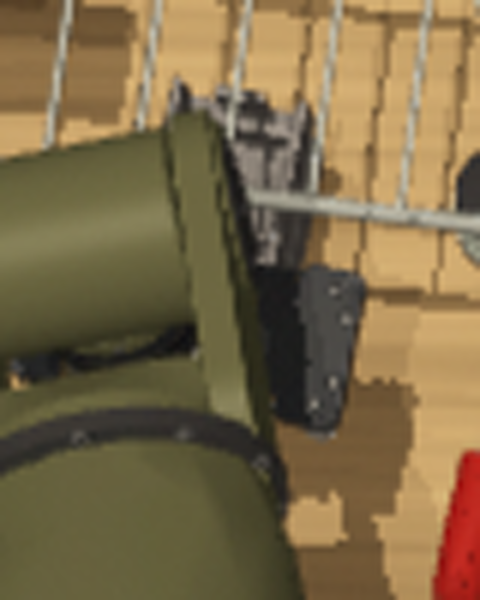

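>>> jog_arm:
  increments:
    - [0,0,-0.3,0,0,0,5]
    - [0.12,0,0,0,0,0,5]
    - [0,0,0.1,0,0,0,5]
    - [0,0,0.1,0,0,0,5]
    - [0,0,0.1,0,0,0,5]
    - [0,0,0,0,0,0,5]

```text
clock: 24.98
eef_pos: [639.7, 180.1, 107.5]
eef_rot: [-3.141, -0.0, 2.965]
wrist_force: [-0.6, -1.0, -2.5]
finger_gap: 63.6
```

```bash
python3 - <<'E'
from plan import *
for i in range(1): plan(642,179.8,109,2.965)
E
```

```text
t 24.98 pos [639.7 180.1 107.5] rot [-3.141 -0.     2.965] F [-0.6 -1.  -2.5] M [ 0.09 -0.06  0.02] gap 63.6
turn wz deg -0.01 then cm tool x,y,z: [-0.23  0.01 -0.15]
```

It has entered: 57.6 mm bottom height with no contact force. I keep lowering gently.

>>> jog_arm:
  increments:
    - [0,0,0.1,0,0,0,5]
    - [0,0,0.1,0,0,0,5]
    - [0,0,0.1,0,0,0,5]
    - [0,0,0,0,0,0,5]

```text
clock: 25.48
eef_pos: [639.8, 180.2, 104.5]
eef_rot: [-3.142, -0.0, 2.965]
wrist_force: [-0.3, -0.9, -1.5]
finger_gap: 63.6
```

>>> jog_arm:
  increments:
    - [0,0,0.1,0,0,0,5]
    - [0,0,0.1,0,0,0,5]
    - [0,0,0,0,0,0,5]

```text
clock: 25.85
eef_pos: [639.8, 180.2, 102.6]
eef_rot: [-3.142, -0.0, 2.965]
wrist_force: [0.7, -0.6, -2.0]
finger_gap: 63.5
```

>>> jog_arm:
  increments:
    - [0,0,0.1,0,0,0,5]
    - [0,0,0.05,0,0,0,5]
    - [0,0,0,0,0,0,5]

```text
clock: 26.22
eef_pos: [639.8, 180.1, 101.1]
eef_rot: [-3.142, -0.0, 2.965]
wrist_force: [0.7, -0.3, -2.2]
finger_gap: 63.6
```

>>> jog_arm:
  increments:
    - [0,0,0.05,0,0,0,5]
    - [0,0,0,0,0,0,5]

```text
clock: 26.48
eef_pos: [639.8, 180.2, 100.6]
eef_rot: [3.142, -0.0, 2.965]
wrist_force: [-0.3, 0.8, -1.7]
finger_gap: 63.7
```

>>> jog_arm:
  increments:
    - [0,0,0.05,0,0,0,5]
    - [0,0,0,0,0,0,5]

```text
clock: 26.72
eef_pos: [639.8, 180.2, 100.1]
eef_rot: [3.142, 0.0, 2.965]
wrist_force: [0.1, -1.0, -1.9]
finger_gap: 63.7
```

```bash
python3 - <<'E'
from plan import *
plan(642,179.8,109,2.965)
T=cam('top'); save(T,'t11.png',(225,105,305,205),6)
S=cam('scene'); save(S,'s11.png',(345,180,415,275),6)
E
```

```text
t 26.73 pos [639.8 180.2 100.1] rot [3.142 0.    2.965] F [ 0.1 -1.  -1.9] M [ 0.05 -0.05 -0.04] gap 63.7
turn wz deg -0.01 then cm tool x,y,z: [-0.22  0.   -0.89]
```

View pics/s11.png

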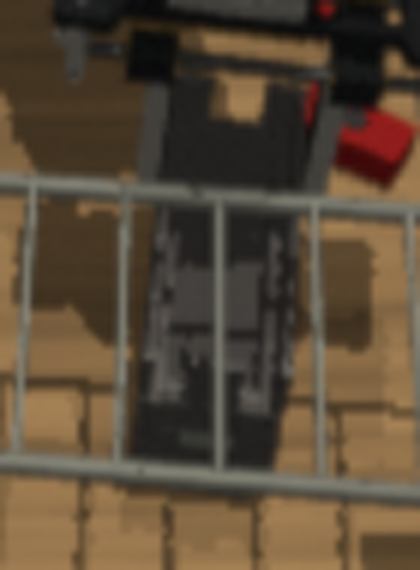

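>>> jog_arm:
  increments:
    - [0,0,0.04,0,0,0,5]
    - [0,0,0,0,0,0,5]

```text
clock: 27.08
eef_pos: [639.9, 180.2, 100.1]
eef_rot: [3.141, 0.0, 2.965]
wrist_force: [-0.6, -0.8, 2.0]
finger_gap: 63.8
```

>>> jog_arm:
  increments:
    - [0,0,0.04,0,0,0,5]
    - [0,0,0,0,0,0,5]

```text
clock: 27.32
eef_pos: [639.9, 180.2, 100.0]
eef_rot: [3.141, 0.0, 2.965]
wrist_force: [-2.1, -0.4, 5.6]
finger_gap: 63.9
```

>>> jog_arm:
  increments:
    - [0,0,0,0,0,0,5]
    - [0,0,0,0,0,0,5]

```text
clock: 27.58
eef_pos: [639.9, 180.2, 100.0]
eef_rot: [3.141, 0.0, 2.965]
wrist_force: [-2.1, -0.7, 5.0]
finger_gap: 63.6
```

Contact comes at TCP z 100.0, which is 50.1 mm above the bench grip height of 49.9, as it should for feet on the rim. I ease the grip off and release.

>>> jog_arm:
  increments:
    - [0,0,0,0,0,0,6.2]
    - [0,0,0,0,0,0,6.2]
  squeeze: 15

```text
clock: 27.82
eef_pos: [640.0, 180.2, 99.8]
eef_rot: [3.141, 0.001, 2.965]
wrist_force: [-0.2, -0.5, 5.5]
finger_gap: 63.6
```

>>> jog_arm:
  increments:
    - [0,0,0,0,0,0,6.2]
    - [0,0,0,0,0,0,6.2]
    - [0,0,0,0,0,0,6.6]
    - [0,0,0,0,0,0,7]
    - [0,0,0,0,0,0,7.6]
    - [0,0,0,0,0,0,8]
    - [0,0,0,0,0,0,8]
    - [0,0,0,0,0,0,8]
  squeeze: 4

```text
clock: 28.82
eef_pos: [639.8, 180.2, 99.4]
eef_rot: [3.142, 0.0, 2.965]
wrist_force: [0.4, 0.4, -0.3]
finger_gap: 80.3
```

```bash
python3 - <<'E'
from plan import *
plan(642,179.8,109,2.965)
S=cam('scene'); save(S,'s12.png',(345,180,415,275),6)
E
```

```text
t 28.82 pos [639.8 180.2  99.4] rot [3.142 0.    2.965] F [ 0.4  0.4 -0.3] M [ 0.05 -0.12  0.03] gap 80.3
turn wz deg -0.01 then cm tool x,y,z: [-0.22 -0.   -0.96]
```

View pics/s12.png

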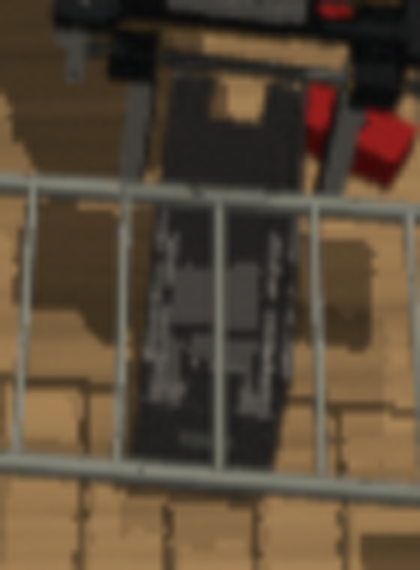

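The tote did not move on release. I raise the gripper straight up, then back away to the robot's side.

>>> jog_arm:
  increments:
    - [0,0,-0.5,0,0,0,8]
    - [0,0,-1,0,0,0,8]
    - [0,0,-2,0,0,0,8]
    - [0,0,-3,0,0,0,8]
    - [0,0,-3,0,0,0,8]
    - [0,0,-2,0,0,0,8]
    - [1,0,-1,0,0,0,8]
    - [3,0,-1,0,0,0,8]
    - [4,0,0,0,0,0,8]
    - [4,0,0,0,0,0,8]
    - [4,0,0,0,0,0,8]
    - [4,0,0,0,0,0,8]
    - [3,0,0,0,0,0,8]
    - [2,0,0,0,0,0,8]
    - [0,0,0,0,0,0,8]
    - [0,0,0,0,0,0,8]

```text
clock: 30.88
eef_pos: [394.0, 224.1, 234.5]
eef_rot: [3.141, 0.0, 2.965]
wrist_force: [-0.0, 0.5, -0.5]
finger_gap: 79.6
```

```bash
python3 - <<'E'
from ov import *
from fit1 import *
plan(642,179.8,109,2.965)
T=cam('top');S=cam('scene'); save(T,'t13.png',(180,80,420,240),3); save(S,'s13.png',(200,140,500,290),2.6)
U=(681.5,172.2,-.177)
A=[(U,50,(0,255,0)),((683.3,172.2,-.178),0,(0,0,255))]
overlay(T,A,'t13o.png',(225,105,305,205),6);overlay(S,A,'s13o.png',(345,180,415,275),6)
a=cv2.imread('pics/t13o.png');b=cv2.resize(cv2.imread('pics/s13o.png'),(420,600));cv2.imwrite('pics/o13.png',cv2.resize(np.hstack([cv2.resize(a,(480,600)),b]),(800,533)))
E
```

```text
t 30.88 pos [394.  224.1 234.5] rot [3.141 0.    2.965] F [-0.   0.5 -0.5] M [ 0.06 -0.12  0.01] gap 79.6
turn wz deg -0.01 then cm tool x,y,z: [-25.19  -0.    12.55]
```

View pics/t13.png

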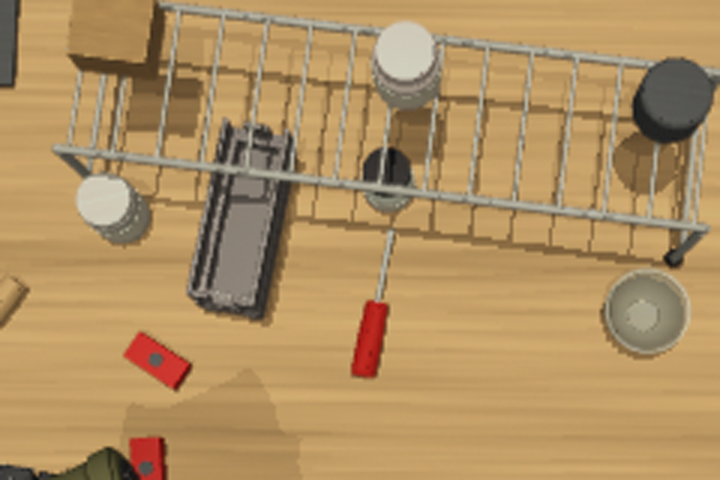

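View pics/s13.png

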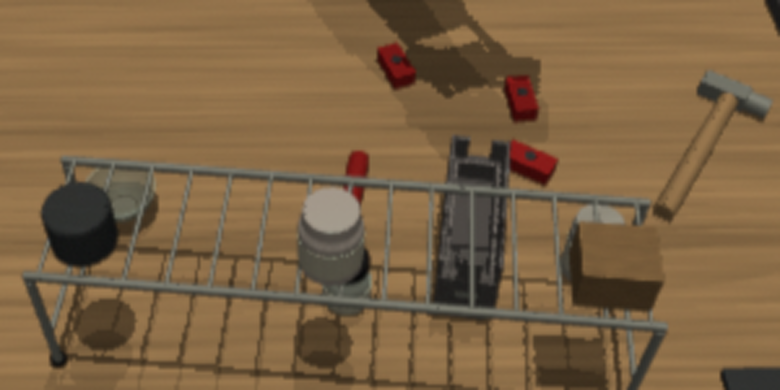

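View pics/o13.png

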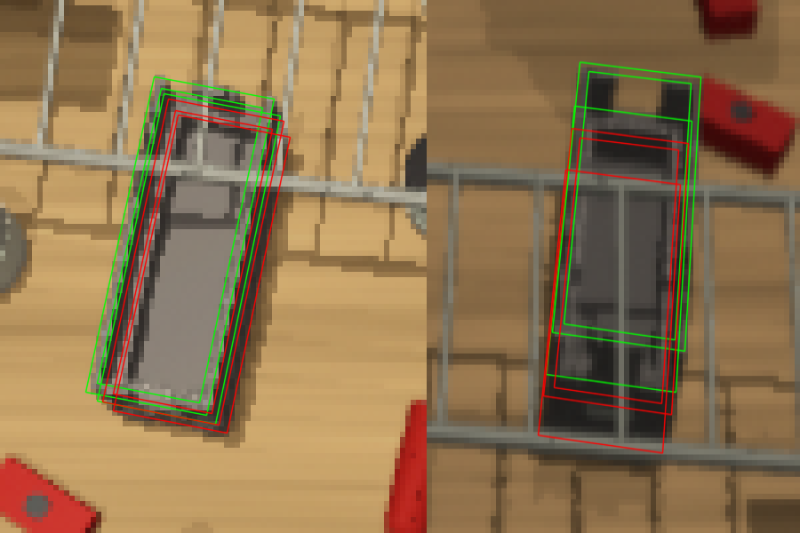

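The top and scene overlays agree with a tote standing 50 mm up and aligned. The loaded tote's outline, the jar, driver, can, bowl, hammer and red blocks are where they were. I hand in.

```bash
python3 -c "
from cell import *
print(sign_off())"
```

```text
the job is handed in; nothing more can be done
None
```

The empty tote is turned end for end and stacked on the loaded one. I handed the job in at about 31 s of the 72 s allowed.

**What I did:** I took the tote by its two-foot end, drew it clear of the shelf and turned it half round. I set it down in the open, gripped it again by its one-foot end, and slid it in under the shelf over the loaded tote. I then lowered it all the way in the gripper and released it only once it was standing.

**Checks that passed:**
- **Seating:** contact came 50.1 mm above the bench grip height (50 mm expected), with the tool level and about 5 N on the wrist. Nothing moved visibly on release.
- **Final pictures:** both show the upper tote aligned, with its one-notch end towards the robot. The loaded tote's outline is where I first measured it, and the other things in those pictures stand where they were.

**Checks that failed or disagreed:**
- **First two lowerings:** these touched the loaded tote's rim with about 4 to 6 N and needed a shift of about 2.4 mm towards the robot in all. The third went in freely.
- **Camera fits:** the two cameras disagreed by about 2 to 3 mm, so the final fit was found by touch.
- **Not seen directly:** I judged the far end seated from the tool being level and the height at contact. In the last pictures the upper tote hides the blocks; I did not touch them.

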